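# Charge a pigment mill jar with grinding balls and stopper it

## Robot

A 6-joint arm with a two-finger parallel gripper is mounted at the origin on the work surface. World frame = base frame: x ahead of the robot, y to its left, z up, the work surface at z = 0. Lengths are in m, angles in rad, forces in N, time in s.
With the tool pointing down it reaches from about 0.3 to 0.85 m from the base axis. Payload 4.2 kg.
Tool frame: the origin (TCP) lies at the very end of the fingers, on their centre line; the grasp point (between the pads) lies 19 mm behind it; z points along the fingers, y is the line along which they close (so a half turn about z gives the same grasp; the last joint's range is limited). The gripper opens to 91 mm and grips with 3 to 60 N. Pads are 32 mm wide; open, the fingers measure 118 mm over their backs; the gripper's body (76 mm by 178 mm) begins 60 mm behind the grasp point.
Start: joints at [1.299, 0.32, 1.565, -0, 1.257, -0.02], TCP at [0.143, 0.557, 0.214] pointing down, gripper open.
Joint ranges: [-3.11, 3.11], [-0.84, 2.01], [0.21, 2.61], [-1.34, 4.49], [0.05, 2.63], [-2.56, 2.56]. Speed limits (rad/s): [2.57, 2.57, 3.14, 3.14, 3.14, 3.14].

## Interface

Orientations are given as a unit quaternion [x, y, z, w].
In Python, from plant import bot, fingers, kinematics, cams, job_done gives the robot as it stands. Calls block until the motion is done:
- bot.move_ptp(position, orientation): joint-space move of the TCP to a pose.
- bot.move_l(position, v=0.15, rotation=None, contact_N=None): straight line of the TCP; rotation=None keeps the orientation; v is the mean speed in m/s. With contact_N (N) it stops when the force on the tool has changed by that much, and returns True; else False.
- bot.move_j(angles): joint-space move.
- fingers.open_gripper() and fingers.grasp(newtons=None): open the fingers fully, or close them until they stop; newtons is the grip in N (None keeps the last).
- bot.pause(seconds).
- kinematics.ik(position, orientation): joint angles nearest the present ones, or None.
- cams.read_camera(name): name is "side" or "top" or "wrist"; returns a dict with "pixels" (400x640x3 uint8, red, green, blue), "fx", "fy", "cx", "cy" (pixels), "rvec" (rotation vector, rad) and "tvec" (3), from world to camera coordinates, as OpenCV has them. Camera axes: x right, y down, z forward; pixel columns grow to the right and rows downward; lengths in m; the calibration is good to about 2 mm. A picture is of the moment at which its call begins. There is no depth.
A pose or a line that the arm cannot do raises bot.Unreachable and nothing moves.
- job_done(): hands the job in; it is judged then, once.
Readings, each from a call of its own:
- bot.get_time(): time.
- bot.get_joint_positions(): joint angles.
- bot.get_qvel(): joint speeds.
- bot.get_joint_torque(): joint torques, N m.
- bot.get_position(): TCP position.
- bot.get_tcp_rot(): TCP orientation.
- bot.get_contact_force(): force on the tool from outside, world axes, zero at the start.
- bot.get_wrist_torque(): the same for the moment, N m.
- bot.get_grip_width(): finger opening in m.
- bot.get_finger_force(): force on a finger pad.
Only numpy, scipy, OpenCV 4.12 (cv2) and the standard library are available. Lean on these libraries where they do the work, as an engineer would, in place of code of your own. Each camera call takes 0.05 s, during which the arm holds its last target. There are 200 camera calls.

## Task

Charge the pigment mill jar: using the blue-handled scoop, transfer at least three of the five white grinding balls from the metal trough into the open amber jar, set the scoop back down flat on the bench, and then lower the red-knobbed tapered stopper gently, without dropping it, into the jar's neck until its flange sits level and flush on the rim. Do not touch the balls with the gripper and leave none lying about: every ball ends up in the jar or in the trough. Leave the jar, the brown capped bottle, the white tub and the green tool stand standing where they are.

Things in the scene. Friction and masses are not known exactly. Their poses are not given: they have to be found in the camera images.
- scoop: Steel scoop, blue handle, about 0.12 kg, flat on the bench. Origin: centre of the pan's underside; +x to its open front, z up. Pan 70 long (x -35..35) x 46 wide x 28 mm high, 2 mm sheet (36 to 42 wide inside), closed at rear and sides, open in front and on top. Handle: bar 16 wide (y), 14 mm thick, from the rear wall at (-35, 0, 22) to (-78, 0, 98) mm, leaning back 30 degrees.
- scoop_grip (a point): Where to grip the scoop's handle, closing along the scoop's y (16 mm wide): at (-62, 0, 70) mm in the scoop's frame.
- scoop_lip (a point): Middle of the scoop's front lip: at (35, 0, 1) mm in the scoop's frame.
- trough: Fixed metal trough. Origin: underside; z up, +x lengthwise to the ramp. Floor at z = 8 mm, 54 mm wide; side walls 3 thick, 34 high. Floor runs from the low rear wall (inner face x = -115, top z = 18) to x = 60; there a 45 degree ramp rises to x = 93, z = 38; beside and behind it the walls are 62 high (x > 57). Balls start at x = -20..48 mm; behind them the floor is free for the scoop.
- trough_floor_end (a point): Middle of the line where the trough's floor meets its ramp: (60, 0, 8) mm in the trough's frame.
- ball1_center (a point): Centre of a white, slippery polished ceramic grinding ball, 16 mm in diameter, 12 g; it starts in the trough.
- ball2_center (a point): Centre of a white, slippery polished ceramic grinding ball, 16 mm in diameter, 12 g; it starts in the trough.
- ball3_center (a point): Centre of a white, slippery polished ceramic grinding ball, 16 mm in diameter, 12 g; it starts in the trough.
- ball4_center (a point): Centre of a white, slippery polished ceramic grinding ball, 16 mm in diameter, 12 g; it starts in the trough.
- ball5_center (a point): Centre of a white, slippery polished ceramic grinding ball, 16 mm in diameter, 12 g; it starts in the trough.
- jar: Open wide-mouthed amber glass jar, loose, upright, about 0.8 kg. Origin: centre of its underside, z up. 96 mm in outer diameter up to z = 75 mm, then a shoulder, then a neck 80 mm outside and 72 mm inside from z = 88 to the rim at z = 112 mm. Inner floor at z = 6 mm, wall 4 mm.
- jar_rim (a point): Centre of the jar's mouth, level with the rim: (0, 0, 112) mm in the jar's frame.
- jar_middle (a point): Point inside the jar on its axis, 35 mm above its underside: every ball lying in the jar is within 50 mm of it.
- stopper: Black rubber stopper with a red knob, loose, about 0.15 kg, starts standing on its narrow end. Origin: centre of its underside, z up. Tapered plug 58 mm in diameter at z = 0 to 68 mm at z = 32 mm, then a flange 84 mm in diameter from z = 32 to 39 mm, then a round knob 26 mm in diameter from z = 39 to 73 mm.
- stopper_flange (a point): Centre of the underside of the stopper's flange, which rests on the jar's rim: (0, 0, 32) mm in the stopper's frame.
- stopper_knob (a point): Where to grip the stopper's knob: on its axis, at z = 61 mm.
- bottle: Bystander: brown glass bottle with a black cap, 66 mm in diameter, 150 mm tall. Origin: centre of its underside.
- tub: Bystander: white open tub, 80 mm in diameter, 100 mm tall. Origin: centre of its underside.
- stand: Bystander: green block 60 (x) x 80 (y) x 40 mm high holding three upright stirring tools with red, yellow and green handles, up to 195 mm above the bench. Origin: centre of its underside.
Not all that is in view belongs to the job. Of the things that look like the scoop, take the one that is nearest to the robot's base at the start.

How it is judged:
On the way, in this order (a step that is already met when the one before it is completed fails the run):
1. at least three balls lie inside the jar ((distance between each of ball1_center, ball2_center, ball3_center and jar_middle below 0.05 m or distance between each of ball1_center, ball2_center, ball4_center and jar_middle below 0.05 m or distance between each of ball1_center, ball2_center, ball5_center and jar_middle below 0.05 m or distance between each of ball1_center, ball3_center, ball4_center and jar_middle below 0.05 m or distance between each of ball1_center, ball3_center, ball5_center and jar_middle below 0.05 m or distance between each of ball1_center, ball4_center, ball5_center and jar_middle below 0.05 m or distance between each of ball2_center, ball3_center, ball4_center and jar_middle below 0.05 m or distance between each of ball2_center, ball3_center, ball5_center and jar_middle below 0.05 m or distance between each of ball2_center, ball4_center, ball5_center and jar_middle below 0.05 m or distance between each of ball3_center, ball4_center, ball5_center and jar_middle below 0.05 m)), for 0.2 s.
2. the scoop lies flat on the bench, released (height (world z) of scoop below 0.005 m and angle between scoop's own z axis and vertical below 0.1 rad and contact force between the fingers and scoop below 0.1 N), for 0.2 s.
3. the stopper sits in the jar's neck with its flange on the rim (horizontal distance between stopper_flange and jar_rim below 0.005 m and z of stopper_flange in the frame of jar between 0.109 and 0.1145 m and angle between the z axis of stopper and the z axis of jar, either way round below 0.06 rad), for 0.2 s.
At the end, for the whole second after the job is handed in: At least 3 balls in the jar, the others in jar or trough; stopper flange within 2.5 mm of the rim in height, centred to 5 mm, level to 0.06 rad, at rest; scoop flat on the bench (5 mm, 0.1 rad), at rest; jar upright, within 40 mm of its start (all of step 3 and (distance between each of ball1_center, ball2_center, ball3_center and jar_middle below 0.05 m or distance between each of ball1_center, ball2_center, ball4_center and jar_middle below 0.05 m or distance between each of ball1_center, ball2_center, ball5_center and jar_middle below 0.05 m or distance between each of ball1_center, ball3_center, ball4_center and jar_middle below 0.05 m or distance between each of ball1_center, ball3_center, ball5_center and jar_middle below 0.05 m or distance between each of ball1_center, ball4_center, ball5_center and jar_middle below 0.05 m or distance between each of ball2_center, ball3_center, ball4_center and jar_middle below 0.05 m or distance between each of ball2_center, ball3_center, ball5_center and jar_middle below 0.05 m or distance between each of ball2_center, ball4_center, ball5_center and jar_middle below 0.05 m or distance between each of ball3_center, ball4_center, ball5_center and jar_middle below 0.05 m) and (distance between ball1_center and jar_middle below 0.05 m or (x of ball1_center in the frame of trough between -0.115 and 0.093 m and y of ball1_center in the frame of trough between -0.027 and 0.027 m and height (world z) of ball1_center below 0.06 m)) and (distance between ball2_center and jar_middle below 0.05 m or (x of ball2_center in the frame of trough between -0.115 and 0.093 m and y of ball2_center in the frame of trough between -0.027 and 0.027 m and height (world z) of ball2_center below 0.06 m)) and (distance between ball3_center and jar_middle below 0.05 m or (x of ball3_center in the frame of trough between -0.115 and 0.093 m and y of ball3_center in the frame of trough between -0.027 and 0.027 m and height (world z) of ball3_center below 0.06 m)) and (distance between ball4_center and jar_middle below 0.05 m or (x of ball4_center in the frame of trough between -0.115 and 0.093 m and y of ball4_center in the frame of trough between -0.027 and 0.027 m and height (world z) of ball4_center below 0.06 m)) and (distance between ball5_center and jar_middle below 0.05 m or (x of ball5_center in the frame of trough between -0.115 and 0.093 m and y of ball5_center in the frame of trough between -0.027 and 0.027 m and height (world z) of ball5_center below 0.06 m)) and linear speed of each of stopper, scoop below 0.02 m/s and height (world z) of scoop below 0.005 m and angle between each of scoop, jar's own z axis and vertical below 0.1 rad and distance of jar from where it was at the start of the episode below 0.04 m); the robot touches nothing.
It fails at once if the gripper's fingers touch a ball (contact force between the fingers and ball1 above 0.3 N or contact force between the fingers and ball2 above 0.3 N or contact force between the fingers and ball3 above 0.3 N or contact force between the fingers and ball4 above 0.3 N or contact force between the fingers and ball5 above 0.3 N).
It fails at once if the stopper is dropped: it moves faster than 0.4 m/s with its plug in the neck (horizontal distance between stopper_flange and jar_rim below 0.02 m and z of stopper_flange in the frame of jar below 0.14 m and linear speed of stopper above 0.4 m/s).
It fails at once if the jar is tipped by more than 0.3 rad or shifted by more than 40 mm (angle between jar's own z axis and vertical above 0.3 rad or distance of jar from where it was at the start of the episode above 0.04 m).
It fails at once if the bottle, tub or tool stand is shifted by more than 30 mm or tipped by more than 0.3 rad (distance of any of bottle, tub, stand from where it was at the start of the episode above 0.03 m or angle between any of bottle, tub, stand's own z axis and vertical above 0.3 rad).
It also fails if it takes over 72 s, if anything falls off the work surface, if the arm or the gripper's body presses on something with over 40 N, if the wrist force passes 120 N, or if a joint passes its speed limit or range.

## Working session

There is one attempt and no reset: what is moved stays moved. The work goes in short steps, each a Python script; the robot and the scene stay as the last script left them, time stands still between calls to the robot, and variables do not carry over. Pictures are saved under pics/ and viewed, at most 10 in all, crops included, and the job is handed in when it is done.

```bash
mkdir -p pics
cat > h.py <<'E'
import numpy as np, cv2
from plant import bot, fingers, kinematics, cams, job_done
from scipy.spatial.transform import Rotation as R
import pickle
def snap(n,f):
    d=cams.read_camera(n); cv2.imwrite(f'pics/{f}.png',cv2.cvtColor(d['pixels'],cv2.COLOR_RGB2BGR)); pickle.dump(d,open(f'pics/{f}.pkl','wb')); return d
def load(f): return pickle.load(open(f'pics/{f}.pkl','rb'))
def ray(d,px):
    M=cv2.Rodrigues(np.array(d['rvec'],float))[0]; t=np.array(d['tvec'],float).ravel()
    v=np.array([(px[0]-d['cx'])/d['fx'],(px[1]-d['cy'])/d['fy'],1.]); return -M.T@t, M.T@v
def atz(d,px,z):
    o,v=ray(d,px); return o+v*(z-o[2])/v[2]
def tri(l):
    A=np.zeros((3,3));b=np.zeros(3)
    for d,p in l:
        o,v=ray(d,p); v=v/np.linalg.norm(v); P=np.eye(3)-np.outer(v,v); A+=P;b+=P@o
    x=np.linalg.solve(A,b)
    return x
def proj(d,X):
    return cv2.projectPoints(np.array(X,float).reshape(-1,3),np.array(d['rvec'],float),np.array(d['tvec'],float),np.array([[d['fx'],0,d['cx']],[0,d['fy'],d['cy']],[0,0,1.]]),None)[0].reshape(-1,2)
E
python3 - <<'E'
from h import *
for n in ['side','top','wrist']:
    d=snap(n,n+'0'); o,_=ray(d,(0,0)); print(n,d['fx'],o, ray(d,(320,200))[1])
a=cv2.imread('pics/side0.png');b=cv2.imread('pics/wrist0.png')
print(bot.get_tcp_rot(), bot.get_time())
E
```

```text
side 504.1836350399868 [0.18628106 0.71630467 1.07756078] [ 0.31824684 -0.58645187 -0.7449803 ]
top 471.2055621071248 [ 0.40287415 -0.07045532  1.37229391] [ 0.14680409  0.00961524 -0.98912371]
wrist 348.5402463926964 [0.06543579 0.57659793 0.38343834] [ 0.26063329 -0.06286768 -0.96352239]
[ 1.25569440e-01  9.92084614e-01 -6.51466646e-04 -9.61423293e-05] 0.15
```

View pics/top0.png

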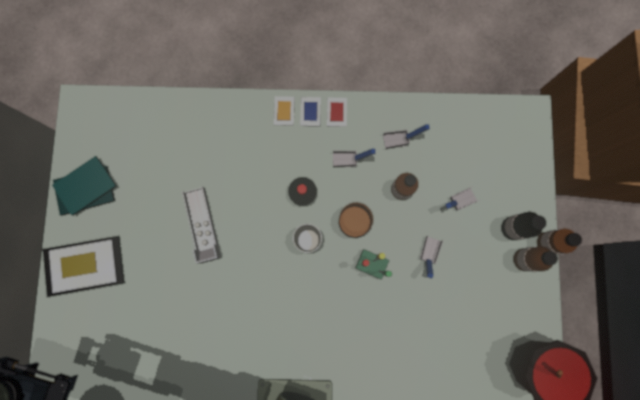

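View pics/side0.png

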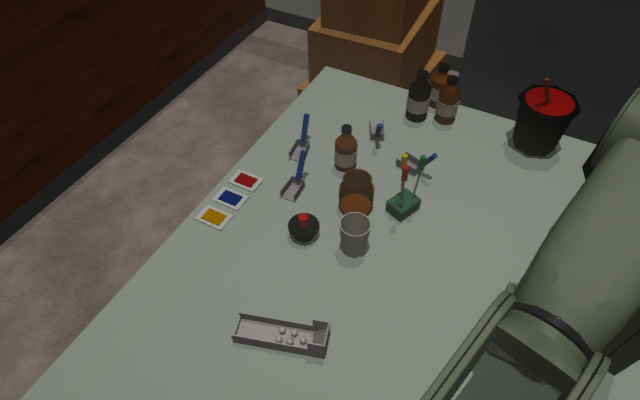

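Top view shows four scoop-like things: A pan (345,158), B (396,140), C (462,199), D (430,250). The trough is at (202,225), the jar at (355,220), the stopper at (302,191), the tub at (308,239), the bottle at (405,186) and the stand at (373,263). Next I compute their distances to the base and make enlarged crops.

Run:
```python
from h import *
t=load('top0')
for n,p,z in [('A',(345,158),.0),('B',(396,140),0),('C',(462,199),0),('D',(431,248),0),('trough',(202,225),0),('jar',(355,220),.1),('stop',(302,188),.07),('tub',(308,239),.1),('bottle',(405,182),.15),('stand',(373,263),.04),('base?',(320,380),0)]:
    x=atz(t,p,z); print(n,x.round(3),np.hypot(x[0],x[1]).round(3))
print(proj(t,[0,0,0]),proj(load('side0'),[0,0,0]))
def crop(f,x,y,w,h,s): return cv2.resize(cv2.imread(f'pics/{f}.png')[y:y+h,x:x+w],None,fx=s,fy=s,interpolation=cv2.INTER_CUBIC)
a=crop('top0',180,180,60,90,6)   # trough 360x540
b=crop('top0',410,180,70,100,5.4)
cv2.imwrite('pics/c1.png',np.hstack([a,b[:540,:]]) if b.shape[0]==540 else a)
a=crop('side0',220,300,120,70,6)
cv2.imwrite('pics/c2.png',a)
```

```text
A [ 0.735 -0.128  0.   ] 0.746
B [ 0.794 -0.28   0.   ] 0.842
C [ 0.62  -0.475  0.   ] 0.781
D [ 0.474 -0.382  0.   ] 0.609
trough [0.524 0.286 0.   ] 0.597
jar [ 0.539 -0.154  0.1  ] 0.561
stop [ 0.629 -0.006  0.07 ] 0.629
tub [ 0.485 -0.028  0.1  ] 0.485
bottle [ 0.638 -0.281  0.15 ] 0.697
stand [ 0.426 -0.211  0.04 ] 0.475
base? [ 0.1  -0.07  0.  ] 0.122
[[293.59123026 417.26830133]] [[541.08318382 334.00009789]]
```

View pics/c1.png

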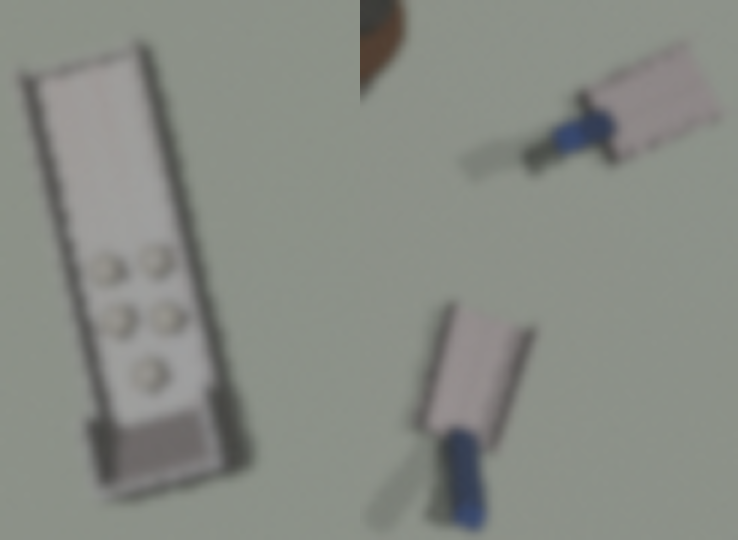

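View pics/wrist0.png

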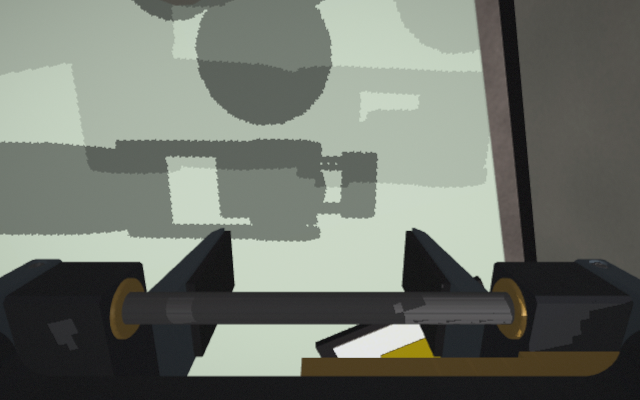

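Distances to the base: A 0.75, B 0.84, C 0.78, D 0.61. So the scoop is **D** at top px (430,250), and the crop shows its open front pointing up-image and its handle towards the robot. The trough's ramp end is towards the robot, with 5 balls in front of it. The wrist view shows only shadows so far. Next I move the wrist camera over the scene for closer pairs.

Run:
```python
from h import *
q=[0,1,0,0]
for n,p in [('w3',(.40,.27,.30)),('w4',(.36,.17,.30)),('w1',(.36,-.12,.30)),('w2',(.32,-.28,.30))]:
    bot.move_ptp(list(p),q); bot.pause(.15); snap('wrist',n)
print(bot.get_time(), bot.get_position(), bot.get_joint_positions())
I=[cv2.imread(f'pics/{n}.png')[:290] for n in ['w1','w2','w3','w4']]
cv2.imwrite('pics/m1.png',np.vstack(I[:2])); cv2.imwrite('pics/m2.png',np.vstack(I[2:]))
```

```text
4.7417 [ 0.32057104 -0.27870655  0.30018001] [-7.43050953e-01  3.03594481e-02  1.71191120e+00  4.13395451e-04
  1.39908899e+00 -2.31625516e+00]
```

View pics/m1.png

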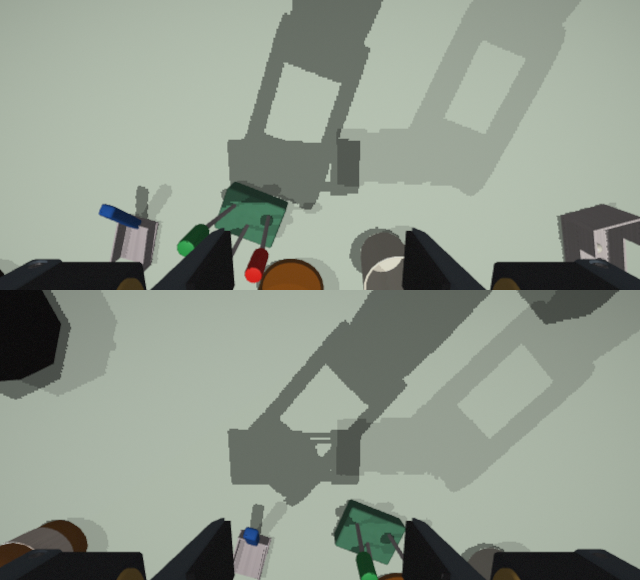

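View pics/m2.png

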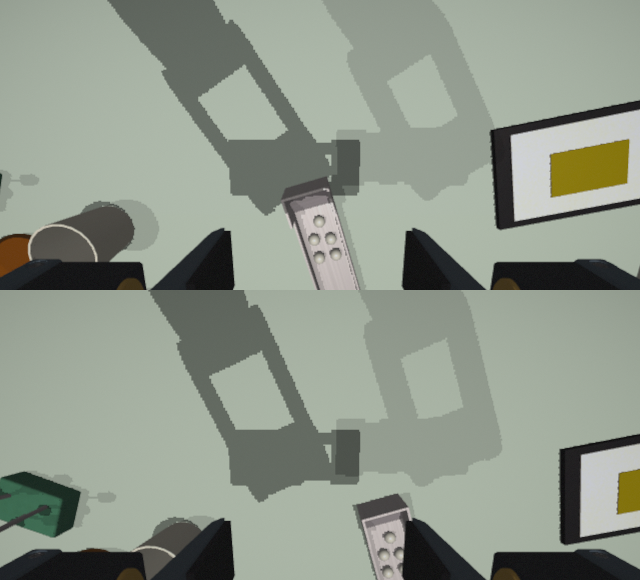

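The wrist camera faces the base in this orientation: scoop D at (135,235) and (252,545-290), ball tops in w3 around (320,235). I turn the tool by 180° for forward views of everything. I then use colour blobs and crops.

Run:
```python
from h import *
q=[1,0,0,0]
for n,p in [('v1',(.33,-.42,.30)),('v2',(.35,-.28,.30)),('v3',(.42,-.10,.30)),('v4',(.42,.03,.30)),('v5',(.35,.22,.30)),('v6',(.35,.34,.30))]:
    try: bot.move_ptp(list(p),q); bot.pause(.1); snap('wrist',n)
    except bot.Unreachable as e: print(n,e)
print(bot.get_time())
def c(f,X,w,h,s,pos=None):
    d=load(f); u=proj(d,X)[0]; x=int(np.clip(u[0]-w/2,0,640-w)); y=int(np.clip(u[1]-h/2,0,400-h)); print(f,'origin',x,y)
    return cv2.resize(cv2.imread(f'pics/{f}.png')[y:y+h,x:x+w],None,fx=s,fy=s,interpolation=cv2.INTER_CUBIC)
g=lambda L:L
r1=np.hstack([c('v1',(.46,-.378,.03),132,100,3),c('v2',(.46,-.378,.03),132,100,3)])
r2=np.hstack([c('v5',(.52,.286,.03),132,100,3),c('v6',(.52,.286,.03),132,100,3)])
cv2.imwrite('pics/m3.png',np.vstack([r1,r2]))
r1=np.hstack([c('v3',(.57,-.08,.06),264,100,1.5),c('v4',(.57,-.08,.06),264,100,1.5)])
cv2.imwrite('pics/m4.png',np.vstack([cv2.imread('pics/v3.png')[:290],cv2.imread('pics/v4.png')[:290]]))
```

```text
11.525
v1 origin 215 7
v2 origin 332 26
v5 origin 192 0
v6 origin 297 0
v3 origin 165 0
v4 origin 286 0
```

View pics/m3.png

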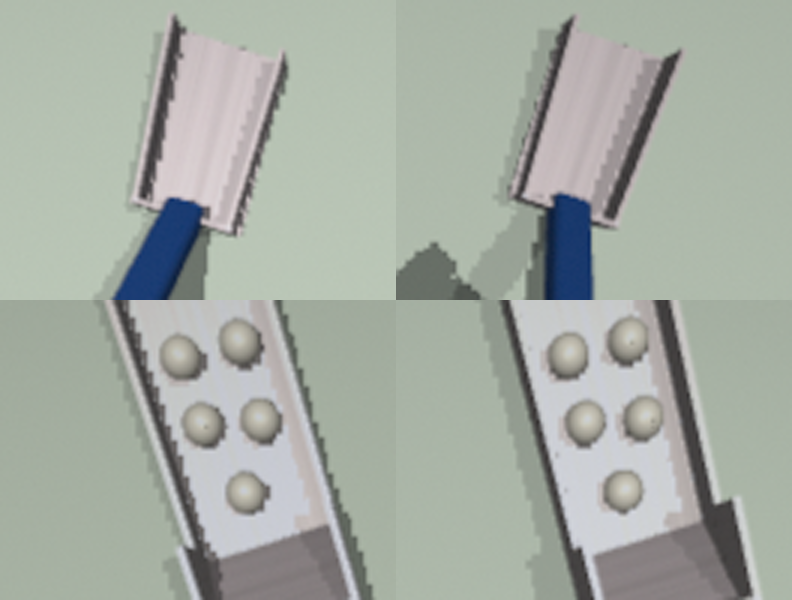

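View pics/m4.png

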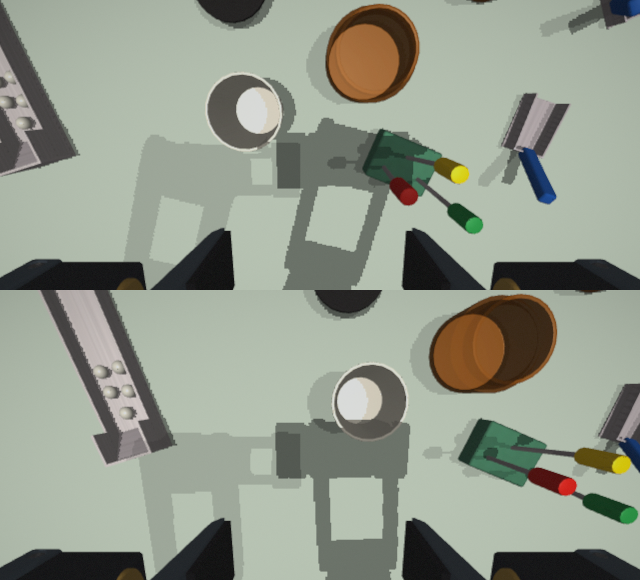

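m3 shows scoop D clearly, with rim corners at v1-crop (175,15), (285,55), (133,203), (237,235) and v2-crop (575,17), (682,52), (511,197), (617,228). It also shows the trough floor end at v5 (218,557)-(328,524) and v6 (593,553)-(703,522), plus five balls. m4 shows the jar rim around v3 (373,53) and v4 (511,50), with the stopper only at the image edge. I triangulate and fit these.

```bash
cat > meas.py <<'E'
from h import *
from scipy.optimize import minimize
v1,v2,v5,v6=[load(k) for k in('v1','v2','v5','v6')]
a=lambda p:(v1,(p[0]/3+215,p[1]/3+7)); b=lambda p:(v2,((p[0]-396)/3+332,p[1]/3+26))
e=lambda p:(v5,(p[0]/3+192,(p[1]-300)/3)); f=lambda p:(v6,((p[0]-396)/3+297,(p[1]-300)/3))
S=np.array([tri([a(p),b(q)]) for p,q in [((175,15),(575,17)),((285,55),(682,52)),((133,203),(511,197)),((237,235),(617,228))]])
T=np.array([tri([e(p),f(q)]) for p,q in [((218,557),(593,553)),((328,524),(703,522))]])
B=np.array([tri([e(p),f(q)]) for p,q in [((180,356),(568,355)),((240,343),(627,340)),((203,424),(585,422)),((260,421),(642,418)),((246,493),(623,491))]])
def hullmask(d,pts):
    m=np.zeros((400,640),np.uint8); u=proj(d,pts); cv2.fillConvexPoly(m,cv2.convexHull(np.round(u*16).astype(np.int32)),1,shift=4); return m>0
def rings(c,rs):
    th=np.linspace(0,2*np.pi,60)
    return np.vstack([np.c_[c[0]+r*np.cos(th),c[1]+r*np.sin(th),np.full(60,c[2]+z)] for r,z in rs])
def fit(masks,rs,x0):
    def cost(x):
        return sum(-(hm&m).sum()/(hm|m).sum() for d,m in masks for hm in [hullmask(d,rings(x,rs))])
    best=minimize(cost,x0,method='Nelder-Mead',options=dict(initial_simplex=np.array(x0)+np.vstack([np.zeros(3),np.eye(3)*.012]),xatol=2e-4,fatol=1e-4))
    return best.x,best.fun
def comp(d,m,seed,r=6):
    n,l=cv2.connectedComponents(m.astype(np.uint8)); u=np.round(seed).astype(int)
    w=l[max(0,u[1]-r):u[1]+r,max(0,u[0]-r):u[0]+r]; k=np.bincount(w[w>0]).argmax(); return l==k
def hsv(d): return cv2.cvtColor(d['pixels'],cv2.COLOR_RGB2HSV).astype(int)
JAR=[(.048,0),(.048,.075),(.04,.088),(.04,.112)]
STOP=[(.029,0),(.034,.032),(.042,.032),(.042,.039),(.013,.039),(.013,.073)]
E
python3 - <<'E'
from meas import *
print('scoop',S.round(4).tolist()); print('T',T.round(4).tolist()); print('B',B.round(4).tolist())
print('widths',np.linalg.norm(S[0]-S[1]),np.linalg.norm(S[2]-S[3]),np.linalg.norm(S[0]-S[2]),np.linalg.norm(T[0]-T[1]))
ms=[]
for k in ['v3','v4','top0']:
    d=load(k);h=hsv(d); m=(h[...,0]<20)&(h[...,1]>110)
    mm=comp(d,m,proj(d,(.539,-.154,.05))[0]); ms.append((d,mm)); print(k,mm.sum())
print('jar v3v4',fit(ms[:2],JAR,[.539,-.154,0.])); print('top',fit(ms[2:],JAR,[.539,-.154,0.]))
ks=[]
for k in ['top0','side0']:
    d=load(k);h=hsv(d); m=(h[...,2]<75)
    r=(h[...,1]>140)&((h[...,0]<8)|(h[...,0]>170))
    u=proj(d,(.629,-.006,.07))[0]; rm=comp(d,r,u); print(k,'red',rm.sum(),np.argwhere(rm).mean(0)[::-1])
    ks.append((d,np.argwhere(rm).mean(0)[::-1]))
    mm=comp(d,m,proj(d,(.629,-.006,.03))[0]); print(mm.sum())
print('knob',tri(ks),[ray(*k)[0] for k in ks], [atz(*k,.06) for k in ks])
E
```

```text
scoop [[0.5101, -0.3686, 0.0195], [0.4966, -0.4112, 0.021], [0.443, -0.3477, 0.0097], [0.4303, -0.391, 0.0178]]
T [[0.451, 0.2832, 0.0189], [0.4635, 0.2382, 0.0152]]
B [[0.5251, 0.2952, 0.0157], [0.5306, 0.2719, 0.0127], [0.5011, 0.2876, 0.0144], [0.5024, 0.2648, 0.014], [0.4754, 0.2714, 0.0147]]
widths 0.04465204869372914 0.045858153116300204 0.07103173296816993 0.04683458558643579
v3 7227
v4 9631
top0 643
jar v3v4 (array([ 0.54812103, -0.16070246, -0.00725031]), np.float64(-1.933082240900565))
top (array([ 0.57993045, -0.18013131, -0.36799094]), np.float64(-0.9460269865067467))
top0 red 24 [301.33333333 187.66666667]
488
side0 red 116 [302.57758621 219.56034483]
743
knob [ 0.63106603 -0.00422327  0.05801828] [array([ 0.40287415, -0.07045532,  1.37229391]), array([0.18628106, 0.71630467, 1.07756078])] [array([ 0.63156722, -0.00403325,  0.06      ]), array([ 0.62931565, -0.00299378,  0.06      ])]
```

Widths come out right, but triangulated heights are off by up to about 15 mm: short baseline, and the floor-end corners I picked were partly hidden. I refine with model fits at the known support height and check with an overlay.

```bash
cat > fit2.py <<'E'
from meas import *
from scipy.optimize import least_squares
# scoop from corners
C=np.array([[35,23,28],[35,-23,28],[-35,23,28],[-35,-23,28]])/1e3
P1=[a(p)[1] for p in [(175,15),(285,55),(133,203),(237,235)]]; P2=[b(p)[1] for p in [(575,17),(682,52),(511,197),(617,228)]]
tf=lambda p,X:np.c_[X[:,0]*np.cos(p[2])-X[:,1]*np.sin(p[2])+p[0],X[:,0]*np.sin(p[2])+X[:,1]*np.cos(p[2])+p[1],X[:,2]+(p[3] if len(p)>3 else 0)]
for x0 in ([.47,-.38,-.3],[.47,-.38,-.3,0]):
    r=least_squares(lambda p:np.r_[(proj(v1,tf(p,C))-P1).ravel(),(proj(v2,tf(p,C))-P2).ravel()],x0)
    print('scoop',r.x.round(4),'rms px',np.sqrt(np.mean(r.fun**2)))
    if len(x0)==3: scoop=r.x
ms=[]
for k in ['v3','v4']:
    d=load(k);h=hsv(d); m=(h[...,0]<20)&(h[...,1]>110); ms.append((d,comp(d,m,proj(d,(.539,-.154,.05))[0])))
r=minimize(lambda x:fit2c(x),[.543,-.157],method='Nelder-Mead') if 0 else None
def jc(x): return sum(-(hm&m).sum()/(hm|m).sum() for d,m in ms for hm in [hullmask(d,rings([x[0],x[1],0],JAR))])
r=minimize(jc,[.543,-.157],method='Nelder-Mead',options=dict(initial_simplex=[[.543,-.157],[.553,-.157],[.543,-.147]])); jar=r.x; print('jar z0',r.x,r.fun)
L=[]
for s in(1,-1):
    for y in(27,30):
        L+=[((-115,s*y,34),(57,s*y,34)),((57,s*y,62),(93,s*y,62)),((57,s*y,34),(57,s*y,62))]
    L+=[((-118,s*30,0),(96,s*30,0)),((57,s*27,62),(57,s*30,62))]
L+=[((60,-27,8),(60,27,8)),((93,-27,62),(93,27,62)),((96,-30,62),(96,30,62)),((93,-27,38),(93,27,38)),((60,27,8),(93,27,38)),((60,-27,8),(93,-27,38)),((96,-30,0),(96,30,0)),((-115,-27,8),(60,-27,8)),((-115,27,8),(60,27,8))]
W=np.vstack([np.linspace(p,q,60) for p,q in L])/1e3
ds=[]
for k in ['v3','v4','v5','v6','w3']:
    d=load(k); e_=cv2.Canny(cv2.cvtColor(d['pixels'],cv2.COLOR_RGB2GRAY),25,70); e_[228:]=0
    ds.append((d,cv2.distanceTransform(255-e_,cv2.DIST_L2,5)))
def tc(p):
    s=0;n=0
    for d,D in ds:
        u=proj(d,tf(p,W)); ok=(u[:,0]>1)&(u[:,0]<638)&(u[:,1]>1)&(u[:,1]<225); v=D[u[ok,1].round().astype(int),u[ok,0].round().astype(int)]
        s+=np.minimum(v,5).sum(); n+=ok.sum()
    return s/n
best=None
for dx in(-.008,0,.008):
    for dy in(-.008,0,.008):
        x0=np.array([.515+dx,.2765+dy,np.radians(195)]); r=minimize(tc,x0,method='Nelder-Mead',options=dict(initial_simplex=x0+np.vstack([[0,0,0],np.diag([.004,.004,.03])]),xatol=1e-5))
        if best is None or r.fun<best.fun: best=r
trough=best.x; print('trough',trough,np.degrees(trough[2]),best.fun)
Ri=np.array([[np.cos(trough[2]),np.sin(trough[2])],[-np.sin(trough[2]),np.cos(trough[2])]])
print('balls in trough mm',((B[:,:2]-trough[:2])@Ri.T*1e3).round(1).tolist())
ims=[]
for k,X,par in [('v5',(.50,.27,.03),0),('v6',(.50,.27,.03),0),('v1',(.46,-.378,.03),1),('v3',(.57,-.13,.06),2)]:
    d=load(k); im=cv2.resize(cv2.imread(f'pics/{k}.png'),None,fx=3,fy=3,interpolation=cv2.INTER_CUBIC)
    if par==0: pts=proj(d,tf(trough,W))
    elif par==1: pts=proj(d,tf(scoop,np.vstack([np.linspace(C[i],C[j],60) for i,j in [(0,1),(2,3),(0,2),(1,3)]]+[np.linspace([-.035,0,.022],[-.078,0,.098],60)])))
    else: pts=proj(d,rings([*jar,0],JAR))
    for p in pts:
        if abs(p).max()<2000: cv2.circle(im,tuple(np.round(p*3+1).astype(int)),1,(0,255,0),-1)
    u=proj(d,X)[0]; x=int(np.clip(u[0]*3-200,0,1520)); y=int(np.clip(u[1]*3-130,0,900)); ims.append(im[y:y+300,x:x+400])
cv2.imwrite('pics/ov.png',np.vstack([np.hstack(ims[:2]),np.hstack(ims[2:])]))
E
python3 fit2.py
```

```text
scoop [ 0.4688 -0.3792 -0.2956] rms px 1.3170024655751047
scoop [ 0.4702 -0.3798 -0.2953 -0.0107] rms px 0.5971981828341565
jar z0 [ 0.54648869 -0.15805447] -1.8880886424251848
trough [0.51567917 0.28076702 3.42998016] 196.52338687474946 0.9103222289997442
balls in trough mm [[-13.1, -11.1], [-11.8, 12.8], [12.1, -10.7], [17.3, 11.5], [41.3, -2.4]]
```

View pics/ov.png

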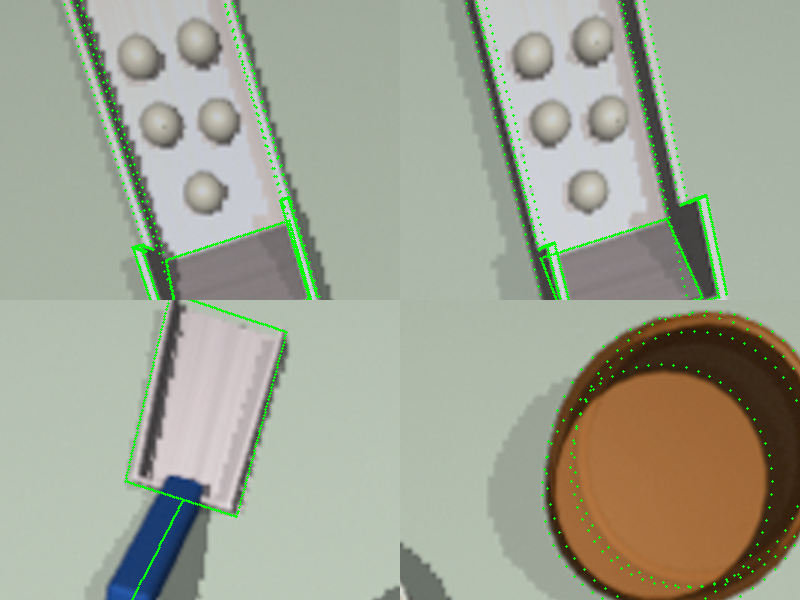

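The overlay fits: trough within about 1-2 mm, scoop and jar within about 2 mm. Next I check reachability for grip tilt and pour direction.

```bash
cat > g.py <<'E'
from h import *
SC=np.array([.4695,-.379]); SY=-.2956; TR=np.array([.5157,.2808]); TY=3.42998; JA=np.array([.5465,-.158]); ST=np.array([.6305,-.0035])
GRIP=np.array([-.062,0,.070])
def tool_in_scoop(beta,sign):
    z=np.array([-np.sin(beta),0,-np.cos(beta)]); y=np.array([0,sign,0.]); x=np.cross(y,z)
    return np.c_[x,y,z]
def pose(ref,refpt,yaw,th,beta,sign):
    """tcp pose putting scoop-frame point refpt at world ref, scoop yaw, nose-up th"""
    Rs=R.from_euler('ZY',[yaw,-th]).as_matrix(); Rt=Rs@tool_in_scoop(beta,sign)
    p=np.array(ref)+Rs@(GRIP-np.array(refpt))+.019*Rt[:,2]
    return p.tolist(), R.from_matrix(Rt).as_quat().tolist()
LIP=[.035,0,0]
def tr(x,y,z): c,s=np.cos(TY),np.sin(TY); return [TR[0]+c*x-s*y,TR[1]+s*x+c*y,z]
E
python3 - <<'E'
from g import *
D=np.radians
for sign in(1,-1):
  for bd in(0,10,20,30):
    b=D(bd); out=[]
    def t(name,*a):
        q=kinematics.ik(*pose(*a,b,sign)); out.append((name,None if q is None else np.round(q,2).tolist()))
        return q is not None
    t('pick',[*SC,0],[0,0,0],SY,0); t('pickup',[*SC,.15],[0,0,0],SY,0)
    t('enter',tr(-.035,0,.009),LIP,TY,0); t('end',tr(.06,0,.009),LIP,TY,0); t('ramp',tr(.088,0,.037),LIP,TY,D(24)); t('lift',tr(.06,0,.2),LIP,TY,D(30))
    print(sign,bd,[n for n,q in out if q is None], [q[5] if q else None for n,q in out])
    for yd in range(-180,180,15):
        y=D(yd); ax=np.array([np.cos(y),np.sin(y)])
        qs=[kinematics.ik(*pose([*(JA-.015*ax),.135],LIP,y,D(th),b,sign)) for th in(30,0,-30,-60)]
        if all(q is not None for q in qs): print('   pour',yd,[[round(float(q[i]),2) for i in (0,3,5)] for q in (qs[0],qs[-1])])
E
```

```text
1 0 [] [-2.02, -2.02, 1.73, 1.75, 1.7, 1.72]
   pour -180 [[-0.2, -0.1, 1.36], [-0.56, 1.95, -0.73]]
   pour -165 [[-0.11, -0.19, 1.19], [-0.71, 1.56, -0.62]]
   pour -150 [[-0.03, -0.27, 1.04], [-0.78, 1.32, -0.61]]
   pour -135 [[0.05, -0.34, 0.9], [-0.8, 1.15, -0.63]]
   pour -120 [[0.12, -0.41, 0.76], [-0.78, 1.0, -0.67]]
   pour -105 [[0.18, -0.49, 0.64], [-0.74, 0.88, -0.71]]
   pour -90 [[0.22, -0.56, 0.51], [-0.68, 0.77, -0.78]]
   pour -75 [[0.23, -0.65, 0.37], [-0.61, 0.66, -0.87]]
   pour -60 [[0.21, -0.72, 0.19], [-0.54, 0.53, -0.99]]
   pour -45 [[0.11, -0.77, -0.08], [-0.46, 0.38, -1.15]]
   pour -30 [[-0.08, -0.62, -0.59], [-0.37, 0.18, -1.36]]
   pour -15 [[-0.34, 0.15, -1.79], [-0.29, -0.03, -1.61]]
   pour 150 [[-0.38, 0.08, 1.72], [-0.11, 4.14, -2.31]]
   pour 165 [[-0.29, -0.01, 1.54], [-0.34, 2.91, -1.39]]
1 10 [] [-1.93, -1.96, 1.76, 1.8, 1.71, 1.72]
   pour -180 [[-0.21, -0.07, 1.36], [-0.6, 2.29, -1.12]]
   pour -165 [[-0.14, -0.13, 1.19], [-0.76, 1.82, -0.93]]
   pour -150 [[-0.06, -0.19, 1.02], [-0.84, 1.51, -0.85]]
   pour -135 [[0.0, -0.25, 0.85], [-0.85, 
[... 4273 characters left out ...]
pour 90 [[-0.58, 0.15, -0.64], [0.25, -1.27, 0.89]]
   pour 135 [[-0.42, 0.06, -1.22], [0.15, 4.18, 1.21]]
-1 30 [] [1.29, 1.23, -1.07, -0.8, -1.36, -1.4]
   pour -180 [[-0.24, -0.0, -1.82], [-0.64, 2.5, 1.64]]
   pour -165 [[-0.2, -0.0, -2.03], [-0.81, 2.06, 1.77]]
   pour -60 [[-0.11, -0.0, 2.51], [-0.56, 0.8, 2.24]]
   pour -45 [[-0.16, -0.0, 2.19], [-0.47, 0.62, 2.12]]
   pour 15 [[-0.46, -0.0, 0.85], [-0.1, -0.7, 0.96]]
   pour 30 [[-0.51, -0.0, 0.54], [-0.02, -0.85, 0.87]]
   pour 45 [[-0.53, -0.0, 0.25], [0.07, -0.97, 0.85]]
   pour 60 [[-0.54, 0.0, -0.02], [0.14, -1.08, 0.86]]
   pour 75 [[-0.53, 0.0, -0.27], [0.21, -1.2, 0.91]]
   pour 150 [[-0.34, -0.0, -1.39], [-0.05, 3.62, 1.53]]
```

Run:
```python
from g import *
print('stand top',[atz(load('v3'),p,.04).round(3) for p in [(378,132),(362,177),(440,152),(425,195)]])
pk=lambda h:pose([*SC,h],[0,0,0],SY,0,0,1)
bot.move_ptp(*pk(.20)); bot.move_l(pk(.0005)[0],v=.15)
fingers.grasp(40); print('w',bot.get_grip_width(),bot.get_time(),bot.get_contact_force())
bot.move_l(pk(.03)[0],v=.06); print(bot.get_grip_width(),bot.get_contact_force())
bot.move_l(pk(.25)[0],v=.25); snap('side','s1'); snap('top','t1')
print(bot.get_grip_width(),bot.get_time())
# model check in images
d=load('s1'); h=hsv=cv2.cvtColor(d['pixels'],cv2.COLOR_RGB2HSV)
u=proj(d,[.41,-.361,.32])[0]; print('handle px',u, h[int(u[1])-1,int(u[0])])
bot.move_ptp(*pose(tr(-.035,0,.15),LIP,TY,0,0,1)); print(bot.get_time(),bot.get_joint_positions().round(2))
bot.move_l(pose(tr(-.035,0,.045),LIP,TY,0,0,1)[0],v=.15); bot.pause(.2); snap('side','s2'); snap('top','t2')
print(bot.get_time(),bot.get_contact_force())
im=[cv2.resize(cv2.imread('pics/s2.png')[270:370,210:343],(532,400),interpolation=cv2.INTER_CUBIC)]
cv2.imwrite('pics/z2.png',im[0])
```

```text
stand top [array([ 0.465, -0.175,  0.04 ]), array([ 0.41 , -0.157,  0.04 ]), array([ 0.441, -0.252,  0.04 ]), array([ 0.386, -0.239,  0.04 ])]
w 0.015788004290527752 17.7417 [-0.41863215  0.49641536  0.30780002]
0.015581249463550169 [-0.94745964  0.23065713 -0.38505605]
0.016019676100493187 19.5167
handle px [444.09696521  87.54371993] [105  27  38]
22.65 [ 0.44  0.56  1.21 -0.    1.37  1.73]
23.8 [-0.03740664 -0.23100992 -0.94677853]
```

Grip width is 16 mm and the wrist carries about 1.2 N, so the scoop is held. Next: lower to the floor and push to the ramp.

```bash
cat >> g.py <<'E'
def ml(ref,pt,yaw,th,v,c=None):
    p,q=pose(ref,pt,yaw,th,0,1); return bot.move_l(p,v=v,rotation=q,contact_N=c)
def tx(p,z=0):  # tcp -> trough x,y of lip (th=0)
    d=np.array(p[:2])-TR; c,s=np.cos(TY),np.sin(TY); return np.array([c*d[0]+s*d[1]+.097,-s*d[0]+c*d[1],p[2]-.051])
E
python3 - <<'E'
from g import *
ml(tr(-.035,0,.018),LIP,TY,0,.08)
h=ml(tr(-.035,0,.004),LIP,TY,0,.02,3.); p=tx(bot.get_position()); print('down',h,p.round(4),bot.get_contact_force(),bot.get_time())
z=p[2]+.0007 if h else .0087
ml(tr(-.035,0,z),LIP,TY,0,.02); print(bot.get_contact_force())
h=ml(tr(.045,0,z),LIP,TY,0,.05,12.); print(h,tx(bot.get_position()).round(4),bot.get_contact_force())
h=ml(tr(.068,0,z),LIP,TY,0,.03,10.); print(h,tx(bot.get_position()).round(4),bot.get_contact_force(),bot.get_wrist_torque(),bot.get_time(),bot.get_grip_width())
E
```

```text
down True [-0.0352  0.0001  0.0084] [0.54379823 0.10004049 4.58233882] 24.8083
[ 0.24858291  1.04181259 -1.85761848]
False [ 0.0448 -0.      0.009 ] [-0.04121889 -0.65152767 -1.39541188]
True [ 0.0616 -0.0004  0.0109] [1.04690598 0.95983721 1.35222307] [-0.04165029  0.05147335  0.03059919] 27.4833 0.01590773382825433
```

Run:
```python
from g import *
for s in (.006,.012,.018,.024,.029):
    ml(tr(.060+s,0,.010+s),LIP,TY,np.arcsin(s/.07),.05); print(s,bot.get_contact_force().round(1),bot.get_grip_width())
th=np.radians(32)
ml(tr(.080,0,.07),LIP,TY,th,.08); ml(tr(.04,0,.22),LIP,TY,th,.15); bot.pause(.2)
print(bot.get_time(),bot.get_contact_force())
for n in('side','top','wrist'): snap(n,n+'3')
ims=[cv2.resize(cv2.imread(f'pics/{f}.png')[y:y+h,x:x+w],(400,300),interpolation=cv2.INTER_CUBIC) for f,x,y,w,h in [('s2',210,270,133,100),('side3',210,250,160,120),('top3',170,170,120,90),('wrist3',0,0,640,400)]]
cv2.imwrite('pics/m5.png',np.vstack([np.hstack(ims[:2]),np.hstack(ims[2:])]))
```

```text
0.006 [ 0.7  1.7 -1.3] 0.01614161153416436
0.012 [1.7 0.9 3.5] 0.015926445744828776
0.018 [2.8 0.6 4.7] 0.016003912341775228
0.024 [1.1 1.  2.4] 0.015810480299305624
0.029 [ 0.2 -0.2 -0.7] 0.015870038129817902
30.525 [ 0.26469832  0.00938148 -1.60690096]
```

View pics/m5.png

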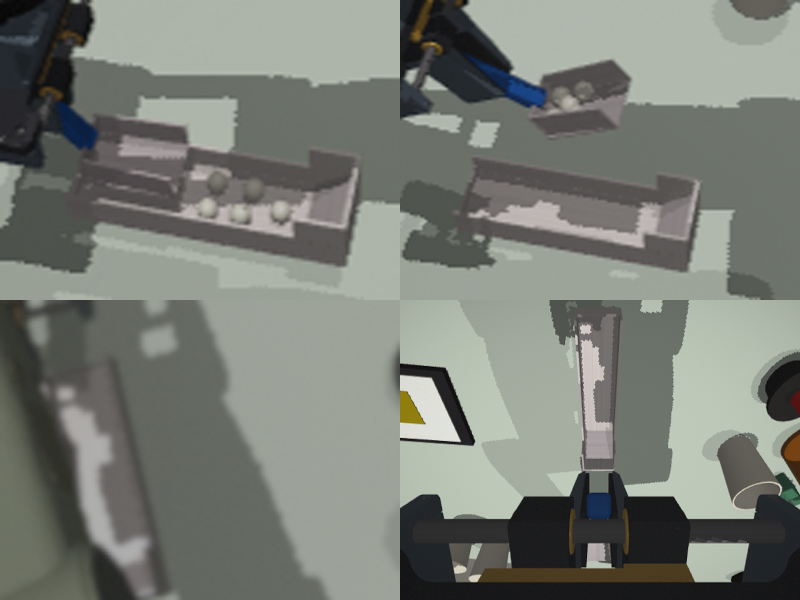

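The last picture shows the trough empty and the balls in the raised scoop; the wrist load rose by 0.57 N, which matches 5 balls. Carry over and pour.

Run:
```python
from g import *
D=np.radians; th=D(32)
a=np.array(tr(.04,0,.22)); b=np.array([JA[0],JA[1]+.015,.22]); Y=D(270)
for k in (1/3,2/3,1): ml(a+(b-a)*k,LIP,TY+(Y-TY)*k,th,.2)
print(bot.get_contact_force(),bot.get_time())
L=lambda z,t,v:ml([b[0],b[1],z],LIP,Y,D(t),v)
L(.165,32,.12); L(.135,10,.12); L(.125,-8,.06); L(.125,-25,.06); L(.118,-45,.1); L(.115,-62,.1); bot.pause(.5)
print(bot.get_contact_force(),bot.get_time())
for n in('side','top'): snap(n,n+'4')
L(.19,-45,.2); L(.24,0,.25); bot.pause(.1); print(bot.get_contact_force(),bot.get_grip_width(),bot.get_time())
for n in('side','top','wrist'): snap(n,n+'5')
```

```text
[-0.68480027  1.03915342 -1.90888781] 32.8083
[-0.36033404  0.51370098 -0.72034016] 36.6917
[-0.12788619  0.15366507 -1.26064127] 0.015543736135703189 38.3583
```

Wrist load is back to that of the bare scoop. Next I set it down in the free area between tub and trough, then look with the wrist camera (image code only, since the picture budget is spent).

```bash
python3 - <<'E'
from g import *
O=[0,0,0]; P=(.45,.12)
s0=pose([*P,.22],O,np.pi,0,0,1)
ml([.50,.05,.24],O,np.radians(225),0,.25); ml([*P,.20],O,np.pi,0,.25); ml([*P,.02],O,np.pi,0,.15)
h=ml([*P,-.004],O,np.pi,0,.02,3.); print(h,bot.get_position(),bot.get_contact_force(),bot.get_time())
fingers.open_gripper(); print(bot.get_grip_width())
bot.move_l(pose([*P,.17],O,np.pi,0,0,1)[0],v=.2)
for n,p in [('x1',(.50,.03,.30)),('x2',(.50,-.10,.30))]:
    bot.move_ptp(list(p),[1,0,0,0]); bot.pause(.1); snap('wrist',n)
snap('side','side6'); snap('top','top6'); print(bot.get_time())
E
cat > chk.py <<'E'
from meas import *
from g import JA
def run(names,rednames,stopz=None):
    ms=[]
    for k in names:
        d=load(k);h=hsv(d); m=(h[...,0]<20)&(h[...,1]>110); mm=comp(d,m,proj(d,(*JA,.05))[0],15); 
        mm=cv2.morphologyEx(mm.astype(np.uint8),cv2.MORPH_CLOSE,np.ones((21,21)))>0; ms.append((d,mm))
        n,l,st,ce=cv2.connectedComponentsWithStats(((h[...,1]<90)&(h[...,2]>90)&hullmask(d,rings([*JA,0],[(.036,.112)]))).astype(np.uint8))
        print(k,'pale blobs in mouth',[(int(s[4]),c.round().tolist()) for s,c in zip(st[1:],ce[1:]) if s[4]>15], mm.sum())
    def jc(x): return sum(-(hm&m).sum()/(hm|m).sum() for d,m in ms for hm in [hullmask(d,rings([x[0],x[1],0],JAR))])
    r=minimize(jc,JA,method='Nelder-Mead',options=dict(initial_simplex=JA+np.array([[0,0],[.01,0],[0,.01]]))); print('jar',r.x,r.fun)
    ks=[]
    for k in rednames:
        d=load(k);h=hsv(d); rr=(h[...,1]>140)&((h[...,0]<8)|(h[...,0]>170)); u=proj(d,(.6305,-.0035,.06))[0]
        rm=comp(d,rr,u,12); c=np.argwhere(rm).mean(0)[::-1]; ks.append((d,c)); bb=np.argwhere(rm); print(k,'red',rm.sum(),c,bb.min(0),bb.max(0),'pred',u,atz(d,c,.056))
    print('knob',tri(ks)); return r.x,ms
E
python3 - <<'E'
from chk import *
run(['x1','x2'],['x1','x2','side6','top6'])
for a_,b_ in (('side0','side6'),('top0','top6')):
    A=load(a_)['pixels'].astype(int);Bm=load(b_)['pixels'].astype(int); h=hsv(load(b_))
    w=((h[...,1]<40)&(h[...,2]>185)).astype(np.uint8); n,l,st,ce=cv2.connectedComponentsWithStats(w); print(b_,[(s[:5].tolist()) for s in st[1:] if 4<s[4]<200])
E
```

```text
True [0.51216738 0.11998442 0.05164801] [ 0.78687084 -0.46541646  4.48448438] 42.6667
0.09131721335556718
46.4
x1 pale blobs in mouth [(260, [487.0, 115.0]), (137, [493.0, 134.0]), (123, [482.0, 148.0])] 8218
x2 pale blobs in mouth [(245, [384.0, 116.0]), (104, [391.0, 134.0]), (101, [381.0, 149.0])] 5995
jar [ 0.54662573 -0.15715406] -1.8892137878961854
x1 red 600 [351.64        53.29666667] [ 39 339] [ 68 364] pred [349.77086355  51.83097473] [ 0.62952578 -0.00591688  0.056     ]
x2 red 662 [232.22507553  55.29003021] [ 41 218] [ 69 247] pred [230.1516511   53.57736183] [ 0.6292588  -0.00472495  0.056     ]
side6 red 116 [302.63793103 219.5862069 ] [213 298] [227 307] pred [302.27722862 219.26738279] [ 0.63087337 -0.00581743  0.056     ]
top6 red 44 [301.43181818 188.15909091] [185 298] [192 305] pred [301.13285593 188.03391502] [ 0.63085486 -0.00415484  0.056     ]
knob [ 0.62975402 -0.00492929  0.05777675]
side6 []
top6 []
```

Three pale blobs totalling about 520 px (≈5 balls) lie in the jar's mouth, the jar has not moved, and the knob is at (0.630, -0.005) with triangulated height 58 mm, which fits. Stopper next.

Run:
```python
from chk import *
ms=[]
for k in ['x1','x2']:
    d=load(k);h=hsv(d); m=(h[...,0]<20)&(h[...,1]>110); mm=comp(d,m,proj(d,(*JA,.05))[0],15)
    ms.append((d,cv2.morphologyEx(mm.astype(np.uint8),cv2.MORPH_CLOSE,np.ones((21,21)))>0))
print('zfree',fit(ms,JAR,[*JA,0.]))
q=[1,0,0,0]; K=[.6300,-.0050]
bot.move_ptp([*K,.16],q); bot.move_l([*K,.07],v=.15); print(bot.move_l([*K,.0425],v=.05,contact_N=5.),bot.get_position())
fingers.grasp(30); print('w',bot.get_grip_width(),bot.get_position(),bot.get_time())
bot.move_l([*K,.0725],v=.06); print(bot.get_contact_force(),bot.get_grip_width())
bot.move_l([*K,.222],v=.2); J=[.547,-.158]; bot.move_l([*J,.222],v=.2); bot.move_l([*J,.170],v=.1); bot.pause(.2)
print(bot.get_contact_force(),bot.get_position(),bot.get_time())
for n in('side','top'): snap(n,n+'7')
```

```text
zfree (array([ 0.54644583, -0.16049376, -0.00682149]), np.float64(-1.9353235856455249))
False [ 0.63009818 -0.00501058  0.04235542]
w 0.025332917867017888 [ 0.63001433 -0.00503665  0.04250337] 49.725
[ 0.34399989 -0.70789413 -1.36343213] 0.02579622892418754
[ 0.08706313  0.55840787 -2.48880705] [ 0.54749151 -0.15812737  0.17081316] 53.1583
```

Run:
```python
from h import *
J=[.547,-.1585]
f0=bot.get_contact_force()
for z in (.150,.138,.130,.126,.121):
    c=bot.move_l([*J,z],v=.03,contact_N=4.); print(z,c,bot.get_position().round(4),(bot.get_contact_force()-f0).round(2),bot.get_wrist_torque().round(2),bot.get_time())
    if c: break
```

```text
0.15 False [ 0.5472 -0.1585  0.1501] [-0.1   1.43 -0.55] [-0.02  0.16 -0.01] 54.075
0.138 False [ 0.547  -0.1585  0.1378] [-0.51  0.46 -1.21] [-0.09  0.16  0.01] 54.625
0.13 False [ 0.5468 -0.1584  0.1297] [-0.41  0.01 -0.87] [-0.    0.15 -0.03] 55.0417
0.126 False [ 0.5468 -0.1584  0.1258] [-0.5   1.04 -1.41] [-0.07  0.16  0.01] 55.325
0.121 True [ 0.5477 -0.1587  0.1222] [-0.18  0.33  3.9 ] [-0.04  0.22  0.04] 55.55
```

Contact came at TCP z = 0.1222 m (seated value expected 0.1225), with hardly any side force. Next: release, back off, check by image code.

Run:
```python
from chk import *
fingers.open_gripper(); p=bot.get_position(); bot.move_l([p[0],p[1],.30],v=.15)
bot.move_ptp([.42,-.10,.30],[1,0,0,0]); bot.pause(.2)
for n in('side','top','wrist'): snap(n,n+'8')
ks=[]
for k in ('side8','top8','wrist8'):
    d=load(k);h=hsv(d); rr=(h[...,1]>140)&((h[...,0]<8)|(h[...,0]>170)); u=proj(d,(.547,-.158,.138))[0]
    try:
        rm=comp(d,rr,u,12); c=np.argwhere(rm).mean(0)[::-1]; ks.append((d,c)); print(k,rm.sum(),c,'pred',u)
    except Exception as e: print(k,e,u)
print('knob',tri(ks))
# flange level: dark disc in top view / black region fit
d=load('wrist8');h=hsv(d); m=(h[...,2]<70); 
try:
    mm=comp(d,m,proj(d,(.525,-.158,.119))[0],8); H=hullmask(d,rings([.547,-.158,.08],[(.042,.032),(.042,.039)])); print('flange px in hull',(mm&H).sum(),'out',(mm&~H).sum(),'hull',H.sum())
except Exception as e: print(e)
# scoop lying: blue centroid
for k in('side8','top8'):
    d=load(k);h=hsv(d); bl=(abs(h[...,0]-112)<12)&(h[...,1]>110); u=proj(d,(.51,.12,.075))[0]
    try: rm=comp(d,bl,u,10); print(k,'blue',rm.sum(),np.argwhere(rm).mean(0)[::-1],'pred',proj(d,(.506,.12,.06))[0])
    except Exception as e: print(k,e)
print(bot.get_time(),bot.get_contact_force())
```

```text
side8 96 [357.63541667 171.04166667] pred [357.53347863 171.48822542]
top8 45 [358.11111111 215.15555556] pred [357.38989084 215.59386144]
wrist8 991 [385.0605449   47.15741675] pred [383.36847182  46.94677913]
knob [ 0.54754203 -0.15974194  0.13780109]
flange px in hull 5813 out 12 hull 7167
side8 blue 198 [322.15151515 272.98989899] pred [322.44848563 273.02602492]
top8 blue 4 [254.5 223.5] pred [255.46938867 230.91841762]
58.9417 [-0.510609    0.21662861 -0.84068894]
```

The knob stands at z = 0.138 as predicted for a seated stopper, the flange silhouette matches a level disc, and the scoop is where it was put down. Handing in.

```bash
python3 -c "
from h import *
print(job_done())"
```

```text
the job is handed in; nothing more can be done
None
```

I've handed the job in at about 59 s of the 72 s allowed, but it gave no verdict back. By weight and image code, all five balls are in the jar, the scoop lies flat on the bench between tub and trough, and the stopper is seated level on the rim.

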